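# Send a power module through the test station's flap

## Task

With the fingertips only, slide the green-topped power module across the test station's raised deck until it stands in front of the orange hanging flap, then push it against the flap and on through, until it slides down the chute behind and comes to rest there, still right side up. Pull the fingers back so that the flap swings fully shut behind it. Do not pick the module up or tip it over, and leave the purple-topped module on the deck and everything else on the bench where they are.

Things in the scene. Friction and masses are not known exactly. Their poses are not given: they have to be found in the camera images.
- station: Fixed grey test station. Origin on the table, straight below the flap's hinge line, midway across; x points through the flap from deck to chute, y left, z up (place and yaw vary). Deck: flat aluminium top 100 mm above the table, x = -162 to +8 mm, y = -150 to +150 mm, no rims.
- hinge (a point): Middle of the flap's hinge line, a 6 mm steel rod, 158 mm above the table (58 above the deck) at x = 0 of the station. It runs along the station's y between two blue posts, 14 mm square, centred at y = -56 and +56 mm, tops 172 mm above the table: 98 mm clear between them, nothing above the rod.
- chute_lip (a point): Middle of the deck's far edge, 8 mm beyond the hinge line, where the chute begins: a slippery steel slide falling 36 degrees for 130 mm, 86 mm wide inside, side walls 31 mm high, red stop wall at the foot. Once a module's middle is pushed past this edge it tips onto the chute and slides to the stop by itself.
- module: Green-topped power module, loose, about 0.25 kg: block 50 (x) x 52 (y) x 40 mm high, aluminium base, black body, green top. Origin at the centre of its underside, z up. Starts upright on the deck, about 100 mm left or right of the flap's middle line, 80 to 100 mm before the flap, turned up to 0.35 rad. Pushed low down it slides on the deck without tipping.
- spare: The purple-topped module: same size and shape, same origin, loose. It stands on the other side of the deck and must stay there.
- flap (a joint): Angle of the orange flap (rad): 0 hanging shut, grows as its lower edge swings towards the chute, up to 1.45. It opens only that way, by a light push (under 1 N), and falls shut by its weight (60 g).
- flap_edge (a point): Middle of the lower edge of the flap. The flap is a panel 86 mm wide and 3 mm thick hung from the hinge rod, its lower edge 53 mm below the rod's centre and 5 mm above the deck when shut.
- can: Loose aluminium capacitor can, 52 mm across, 90 mm high (99 mm with terminals). Bystander standing on the table away from the station, origin at the centre of its underside; leave alone.
- contactor: Loose grey and white contactor, 70 x 50 x 70 mm high. Bystander standing on the table away from the station, origin at the centre of its underside; leave alone.
- driver: Loose screwdriver lying flat. Bystander standing on the table away from the station, origin at the centre of its underside; leave alone.
- flux: Small black bottle with red cap, 32 mm across, 75 mm high. Bystander standing on the table away from the station, origin at the centre of its underside; leave alone.
- fuse: Loose fuse holder, 90 x 30 x 30 mm, white fuse with copper ends. Bystander standing on the table away from the station, origin at the centre of its underside; leave alone.

How it is judged (in metres and radians):
On the way:
1. the green-topped module is in the flap's opening and holds the flap open (value of joint flap above 0.35 rad and x of module in the frame of station between -0.025 and 0.04 m and y of module in the frame of station between -0.035 and 0.035 m), for 0.02 s.
At the end, for the whole second after the job is handed in: Green-topped module at rest in the chute, wholly past the flap (origin 50 to 130 mm beyond it, 40 mm either side, 20 to 90 mm above the table), right side up (tilt under 0.9 rad); flap shut (under 0.06 rad); purple-topped module moved under 15 mm, other bystanders under 20 mm (x of module in the frame of station between 0.05 and 0.13 m and y of module in the frame of station between -0.04 and 0.04 m and height (world z) of module between 0.02 and 0.09 m and angle between module's own z axis and vertical below 0.9 rad and linear speed of module below 0.02 m/s and value of joint flap below 0.06 rad and distance of spare from where it was at the start of the episode below 0.015 m and distance of each of can, contactor, driver, flux, fuse from where it was at the start of the episode below 0.02 m); the robot touches nothing.
It fails at once if the green-topped module is lifted more than 12 mm off the deck's level (height (world z) of module above 0.112 m).
It fails at once if the green-topped module is tipped more than 0.35 rad while still on the deck (x of module in the frame of station below -0.02 m and angle between module's own z axis and vertical above 0.35 rad).
It fails at once if the purple-topped module is pushed more than 15 mm (distance of spare from where it was at the start of the episode above 0.015 m).
It fails at once if another thing on the bench is pushed more than 20 mm (distance of any of can, contactor, driver, flux, fuse from where it was at the start of the episode above 0.02 m).
It also fails if it takes over 54 s, if anything falls off the work surface, if the arm or the gripper's body presses on something with over 40 N, if the wrist force passes 120 N, or if a joint passes its speed limit or range.

## Robot

A 6-joint arm with a two-finger parallel gripper is mounted at the origin on the work surface. World frame = base frame: x ahead of the robot, y to its left, z up, the work surface at z = 0. Lengths are in mm, angles in degrees, forces in N, time in s.
With the tool pointing down it reaches from about 300 to 850 mm from the base axis. Payload 4.2 kg.
Tool frame: the origin (TCP) lies on the centre line of the jaws, within the pads' length; the fingertips stand 14 mm ahead of it and the grasp point (between the pads) lies 5 mm behind it; x points along the fingers, y is the direction in which the jaws open and shut, and the axes are right-handed (so a half turn about x gives the same grasp; the last joint's range is limited). The gripper opens to 91 mm and grips with 3 to 60 N. Pads are 32 mm wide; open, the fingers measure 118 mm over their backs; the gripper's body (76 mm by 178 mm) begins 60 mm behind the grasp point.
Start: joints at [69.672, 18.312, 89.639, -0, 72.044, -1.146], TCP at [188.936, 543.088, 227.976] pointing down, gripper open.
Joint ranges: [-177.97, 177.97], [-48.28, 115.42], [12.27, 149.76], [-77.06, 257.06], [2.81, 150.46], [-146.56, 146.56]. Speed limits (degrees/s): [147.25, 147.25, 180, 180, 180, 180].

## Interface

Orientations are given as [roll, pitch, yaw] about the fixed x, y, z axes, in that order (R = Rz(yaw) Ry(pitch) Rx(roll)).
In Python, from workcell import readout, optics, env gives the robot as it stands.
- The arm moves only by the shell command python3 -m creep 'ROWS' [OPENING] [FORCE]. ROWS is JSON, a list of rows, each an object with "translation": the shift along the world's x, y, z in cm, a list of three; "delta_rot": the turn, a rotation vector about the world's x, y, z in rad, a list of three. In form: [{"translation": [dx, dy, dz], "delta_rot": [rx, ry, rz]}, ...]. A call has 1 to 5 rows; each row shifts and turns the commanded pose from where the row before left it; what a row does not reach is not made up. A row lasts 1/12 s, in which the tool goes at most 41.7 mm and 7.16 degrees, less where a joint would pass 70% of its speed; a pose out of reach is approached as far as the arm can. A call with a gripper value outside its range is refused whole. OPENING is the gripper's target within -1 to 1 (fully open at 1, half-way at 0, shut at -1), set as the call begins (- or left out, the last holds). The fingers move at their own pace and stop on an object; FORCE is the grip in N (left out, the last holds). Time passes only in rows, so rows that do not move let the fingers close. It gives the time, the measured TCP pose, the force and the opening at its end, in the units of the state.
- readout.state(): the state, without advancing time (a new reading comes with each control period).
- optics.grab_frame(name): name is "scene" or "top"; returns (picture, depth): 480x640x3 uint8, red, green, blue; 480x640 float32, mm along the optical axis (not along the pixel's ray), 0 where there is no reading.
- optics.camera_params(name): a dict with "mtx" (3x3 intrinsics, pixels), "R" (3x3) and "t" (3): a world point X has camera coordinates R X + t. Camera axes: x right, y down, z forward; pixel columns grow to the right and rows downward; lengths in mm; the calibration is good to about 2 mm. A picture is of the moment at which its call begins. camera_params takes no time and is no camera call.
- env.job_done(): hands the job in, once; it reports no verdict.
The state is a dict: "time_s": time; "qpos": joint angles; "qvel": joint speeds; "effort": joint torques, N m; "ee_pos": TCP position; "ee_rot": TCP orientation; "force": force on the tool from outside, world axes, zero at the start; "torque": the same for the moment, N m; "gripper_width": finger opening in mm.
Only numpy, scipy, OpenCV 4.12 (cv2) and the standard library are available. Lean on these libraries where they do the work, as an engineer would, in place of code of your own. Each camera call takes 0.05 s, during which the arm holds its last target.

## Working session

There is one attempt and no reset: what is moved stays moved. The work goes in short steps, Python scripts to look and compute and a shell command to move; the robot and the scene stay as the last step left them, time stands still between calls to the robot, and variables do not carry over. Pictures are saved under pics/ and viewed, and the job is handed in when it is done.

```bash
mkdir -p pics; ls; cat > look.py <<'E'
import sys,cv2,numpy as np
from workcell import readout,optics
def grab(n,tag):
    p,d=optics.grab_frame(n); cv2.imwrite(f'pics/{tag}_{n}.png',cv2.cvtColor(p,cv2.COLOR_RGB2BGR)); np.save(f'pics/{tag}_{n}.npy',d); return p,d
def world(n,d):
    c=optics.camera_params(n); K,R,t=np.array(c['mtx']),np.array(c['R']),np.array(c['t'])
    v,u=np.mgrid[0:480,0:640]; P=np.stack([(u-K[0,2])/K[0,0]*d,(v-K[1,2])/K[1,1]*d,d],-1)
    return (P-t)@R
if __name__=='__main__':
    for n in sys.argv[2:]: grab(n,sys.argv[1])
    s=readout.state(); print(s['time_s'],s['ee_pos'],s['ee_rot'],s['force'],s['gripper_width'])
E
python3 look.py a scene top; python3 -c "
from workcell import optics
for n in('scene','top'): print(optics.camera_params(n))"
```

```text
pics
0.1 [188.78973599 542.68693815 227.22969663] [ -91.00491654   89.91254186 -110.18898876] [-0.55960009 -0.60307015 -0.2477352 ] 91.44679727622467
{'mtx': array([[572.46519058,   0.        , 320.38915086],
       [  0.        , 572.46519058, 241.33735512],
       [  0.        ,   0.        ,   1.        ]]), 'R': array([[ 0.37588561,  0.92654106,  0.01522098],
       [ 0.57675717, -0.22106348, -0.78643633],
       [-0.72530075,  0.30438891, -0.61748378]]), 't': array([-192.33086077, -228.64517222, 1782.86152913])}
{'mtx': array([[573.7464972 ,   0.        , 319.85486913],
       [  0.        , 573.7464972 , 242.78254603],
       [  0.        ,   0.        ,   1.        ]]), 'R': array([[-0.02833462, -0.99954827,  0.0100206 ],
       [-0.9981249 ,  0.0277473 , -0.05455975],
       [ 0.05425706, -0.01154774, -0.99846023]]), 't': array([-1.14938476e+00,  5.40598058e+02,  1.31622234e+03])}
```

View pics/a_scene.png

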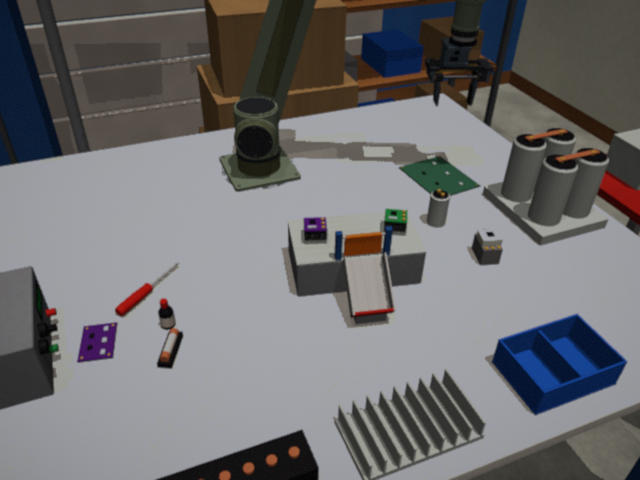

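View pics/a_top.png

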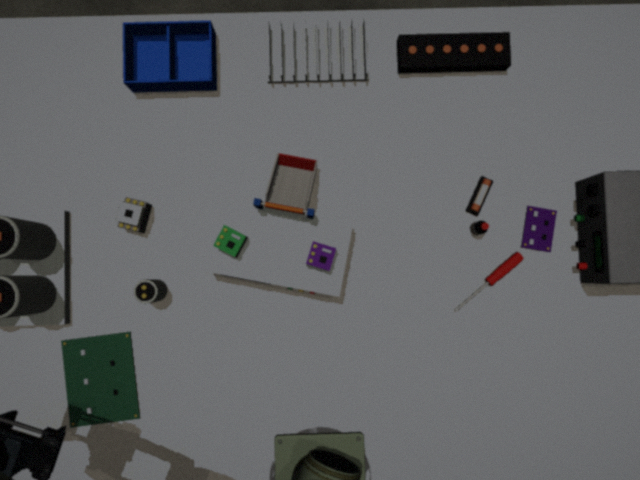

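The scene view shows the station in the middle of the bench. In the top view the flap is at about (284,208), the green module at (231,241) on the left of the deck and the purple one at (321,256) on the right. Next I'll measure them.

```bash
cat > meas.py <<'E'
import cv2,numpy as np
from look import *
def station(tag):
    out={}
    for n in('top','scene'):
        p=cv2.imread(f'pics/{tag}_{n}.png'); d=np.load(f'pics/{tag}_{n}.npy'); W=world(n,d); h=cv2.cvtColor(p,cv2.COLOR_BGR2HSV)
        ok=(d>0)&(W[...,0]>250)&(W[...,0]<750)&(abs(W[...,1])<300)
        for nm,lo,hi,z0,z1 in(('green',45,80,125,160),('purple',130,155,125,160),('blue',100,125,163,182),('orange',5,18,105,175)):
            m=ok&(h[...,0]>=lo)&(h[...,0]<=hi)&(h[...,1]>90)&(h[...,2]>40)&(W[...,2]>z0)&(W[...,2]<z1)
            if nm in('green','purple'):
                m2=cv2.morphologyEx(m.astype(np.uint8),cv2.MORPH_CLOSE,np.ones((9,9)))>0
                m2&=ok&(W[...,2]>z0)&(W[...,2]<z1); P=W[m2]
                if len(P)<20: continue
                r=cv2.minAreaRect(P[:,:2].astype(np.float32)); print(n,nm,len(P),'rect',np.round(r[0],1),np.round(r[1],1),round(r[2],1),'mean',P.mean(0).round(1))
            elif nm=='blue':
                k,l=cv2.connectedComponents(m.astype(np.uint8))
                for i in range(1,k):
                    P=W[l==i]
                    if len(P)>10: print(n,nm,len(P),P.mean(0).round(1),P.min(0).round(1),P.max(0).round(1))
            else:
                P=W[m]
                if len(P)>10: print(n,nm,len(P),P.mean(0).round(1),P.min(0).round(1),P.max(0).round(1))
        m=ok&(abs(W[...,2]-100)<5); P=W[m]; r=cv2.minAreaRect(P[:,:2].astype(np.float32)); print(n,'deck',len(P),r,np.median(P[:,2]))
if __name__=='__main__': station(sys.argv[1])
E
python3 meas.py a
```

```text
top green 574 rect [543.3 175.1] [50.6 48.7] 61.1 mean [542.9 174.7 140.2]
top purple 551 rect [506.4 -16. ] [50.  48.9] 71.7 mean [506.2 -16.  140.4]
top blue 39 [619.6 112.6 171.4] [613.4 106.  163.6] [625.5 118.5 176.8]
top blue 41 [596.    3.5 171.3] [589.1  -2.4 163.4] [602.1  10.1 176.7]
top orange 217 [608.5  58.8 154.7] [597.2  19.2 105.7] [620.5  99.9 169.9]
top deck 8984 ((564.3234252929688, 69.13433837890625), (300.79913330078125, 231.99725341796875), 77.6729736328125) 99.92427147905421
scene green 276 rect [547.3 175.5] [49.9 55.2] 58.7 mean [549.1 174.3 139.2]
scene purple 296 rect [509.6 -15.9] [50.3 57.6] 71.2 mean [512.3 -17.5 139. ]
scene blue 48 [624.7 112.9 168.7] [614.  104.9 163. ] [632.3 122.2 172.8]
scene blue 38 [601.4   3.3 168.7] [594.3  -3.8 163.1] [607.2  12.2 174.1]
scene orange 769 [609.5  57.7 135.5] [494.7  -6.7 105.1] [624.8 100.9 164.6]
scene deck 3537 ((564.3798217773438, 70.3961181640625), (301.9928283691406, 236.46524047851562), 77.50401306152344) 98.72855581340329
```

```bash
cat > st.py <<'E'
import numpy as np
from scipy.spatial.transform import Rotation as Rn
from workcell import readout
O=np.array([608.5,58.]);a=np.deg2rad(-12.3);ex=np.array([np.cos(a),np.sin(a)]);ey=np.array([-ex[1],ex[0]])
def w(x,y): return O+x*ex+y*ey
def s(p): q=np.array(p)[:2]-O; return np.array([q@ex,q@ey])
def show():
    z=readout.state(); R=Rn.from_euler('xyz',z['ee_rot'],degrees=True).as_matrix()
    print('t',z['time_s'],'tcp',np.round(z['ee_pos'],1),'station',s(z['ee_pos']).round(1),'F',np.round(z['force'],1),'w',round(z['gripper_width'],1)); print('tool x',R[:,0].round(3),'tool y deg',round(np.degrees(np.arctan2(R[1,1],R[0,1])),2))
if __name__=='__main__':
    show(); print('green',s([543.5,175.1]),'spare',s([506.4,-16]),'start',w(-88,168))
E
python3 st.py
```

```text
t 0.1 tcp [188.8 542.7 227.2] station [-513.3  384.2] F [-0.6 -0.6 -0.2] w 91.4
tool x [-0.001 -0.001 -1.   ] tool y deg 70.82
green [-88.45382057 100.56506166] spare [-83.99210457 -94.05177495] start [558.30909434 240.8903305 ]
```

```bash
python3 -m creep '[{"translation":[2.4,-2.0,0],"delta_rot":[0,0,0.024]},{"translation":[2.8,-2.3,0],"delta_rot":[0,0,0.024]},{"translation":[2.8,-2.3,0],"delta_rot":[0,0,0.024]},{"translation":[2.8,-2.3,0],"delta_rot":[0,0,0.024]},{"translation":[2.8,-2.3,0],"delta_rot":[0,0,0.024]}]' -0.56 20
python3 -m creep '[{"translation":[2.8,-2.3,0],"delta_rot":[0,0,0]},{"translation":[2.8,-2.3,0],"delta_rot":[0,0,0]},{"translation":[2.8,-2.3,0],"delta_rot":[0,0,0]},{"translation":[2.8,-2.3,0],"delta_rot":[0,0,0]},{"translation":[2.8,-2.3,0],"delta_rot":[0,0,0]}]'
python3 -m creep '[{"translation":[2.8,-2.3,0],"delta_rot":[0,0,0]},{"translation":[2.8,-2.3,0],"delta_rot":[0,0,0]},{"translation":[2.8,-2.3,0],"delta_rot":[0,0,0]},{"translation":[0,0,0],"delta_rot":[0,0,0]},{"translation":[0,0,0],"delta_rot":[0,0,0]}]'; python3 st.py
```

```text
time_s: 0.52
ee_pos: [325.7, 429.7, 227.6]
ee_rot: [-114.4, 90.0, -126.6]
force: [0.2, 0.3, 0.2]
gripper_width: 60.9
time_s: 0.93
ee_pos: [465.9, 314.6, 227.6]
ee_rot: [-147.1, 90.0, -159.4]
force: [-0.0, 0.9, 0.0]
gripper_width: 27.2
time_s: 1.35
ee_pos: [549.8, 245.7, 227.0]
ee_rot: [-155.7, 89.9, -168.2]
force: [-0.5, -0.6, 0.3]
gripper_width: 20.2
t 1.35 tcp [549.8 245.7 227. ] station [-97.4 170.9] F [-0.5 -0.6  0.3] w 20.2
tool x [-0.002 -0.    -1.   ] tool y deg 77.51
green [-88.45382057 100.56506166] spare [-83.99210457 -94.05177495] start [558.30909434 240.8903305 ]
```

```bash
python3 -m creep '[{"translation":[0.5,-0.1,-2.6],"delta_rot":[0,0,0]},{"translation":[0,0,-2.5],"delta_rot":[0,0,0]},{"translation":[0,0,-2.5],"delta_rot":[0,0,0]},{"translation":[0,0,-2.0],"delta_rot":[0,0,0]},{"translation":[0,0,-1.0],"delta_rot":[0,0,0]}]'
python3 -m creep '[{"translation":[0,0,0],"delta_rot":[0,0,0]},{"translation":[0,0,0],"delta_rot":[0,0,0]}]'; python3 look.py b scene top; python3 st.py; python3 -c "
import cv2,numpy as np
a=cv2.imread('pics/b_scene.png')[170:340,260:500];b=cv2.imread('pics/b_top.png')[130:310,170:400]
cv2.imwrite('pics/b_c.png',np.hstack([cv2.resize(a,(400,283)),cv2.resize(b,(362,283))]))"
```

```text
time_s: 1.77
ee_pos: [551.2, 246.4, 119.0]
ee_rot: [-149.9, 89.7, -162.1]
force: [-0.3, -0.8, -0.4]
gripper_width: 20.0
time_s: 1.93
ee_pos: [553.6, 246.8, 122.2]
ee_rot: [150.7, 90.0, 138.4]
force: [1.1, 0.0, 0.1]
gripper_width: 20.0
2.0333 [554.58935914 246.89540834 123.55094954] [39.2128445  89.83441679 26.93825088] [0.1506683  0.36546129 0.08442871] 19.957433854567913
t 2.0333 tcp [554.6 246.9 123.6] station [-92.9 173.1] F [0.2 0.4 0.1] w 20.0
tool x [ 0.003  0.001 -1.   ] tool y deg 77.73
green [-88.45382057 100.56506166] spare [-83.99210457 -94.05177495] start [558.30909434 240.8903305 ]
```

View pics/b_c.png

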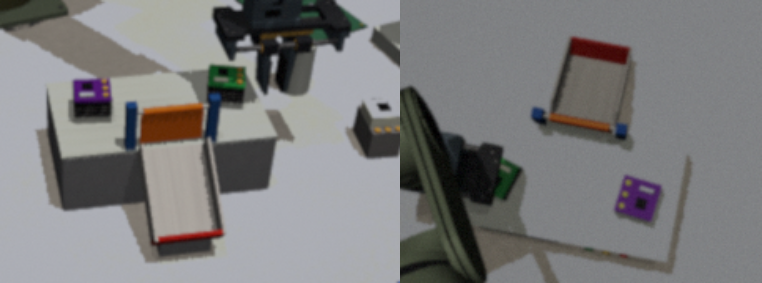

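The fingertips are down to the left of the green module and clear of it: fingers at about (280,75) in the crop, module at (227,85). I'll push it towards the station's -y.

```bash
python3 -m creep '[{"translation":[-0.1,-0.5,-0.3],"delta_rot":[0,0,0]},{"translation":[-0.17,-0.78,0],"delta_rot":[0,0,0]},{"translation":[-0.17,-0.78,0],"delta_rot":[0,0,0]},{"translation":[-0.17,-0.78,0],"delta_rot":[0,0,0]},{"translation":[-0.17,-0.78,0],"delta_rot":[0,0,0]}]'
python3 -m creep '[{"translation":[-0.17,-0.78,0],"delta_rot":[0,0,0]},{"translation":[-0.17,-0.78,0],"delta_rot":[0,0,0]},{"translation":[-0.17,-0.78,0],"delta_rot":[0,0,0]},{"translation":[-0.11,-0.49,0],"delta_rot":[0,0,0]},{"translation":[0,0,0],"delta_rot":[0,0,0]}]'
python3 look.py c scene top; python3 st.py; python3 meas.py c | grep -E 'green|purple'; python3 -c "
import cv2,numpy as np
a=cv2.imread('pics/c_scene.png')[170:340,260:500];b=cv2.imread('pics/c_top.png')[130:310,170:400]
cv2.imwrite('pics/c_c.png',np.hstack([cv2.resize(a,(400,283)),cv2.resize(b,(362,283))]))"
```

```text
time_s: 2.45
ee_pos: [545.9, 209.2, 119.4]
ee_rot: [78.7, 89.9, 66.4]
force: [-1.2, 2.1, 1.2]
gripper_width: 20.4
time_s: 2.87
ee_pos: [539.7, 180.2, 119.1]
ee_rot: [-88.0, 89.9, -100.3]
force: [-0.7, -0.3, -0.4]
gripper_width: 19.8
2.9667 [539.68708303 180.90384637 118.76628712] [-121.55345819   89.94022383 -133.87945277] [-0.96574909 -0.01034285 -0.06263493] 20.03237137319531
t 2.9667 tcp [539.7 180.9 118.8] station [-93.4 105.4] F [-1.  -0.  -0.1] w 20.0
tool x [-0.001 -0.001 -1.   ] tool y deg 77.67
green [-88.45382057 100.56506166] spare [-83.99210457 -94.05177495] start [558.30909434 240.8903305 ]
top purple 549 rect [506.3 -16. ] [49.8 48.9] 71.5 mean [506.  -16.  140.3]
scene green 301 rect [546.6 132.3] [61.7 56.6] 84.2 mean [548.7 129.  139.1]
scene purple 294 rect [510.5 -15.7] [49.4 54.4] 71.9 mean [512.4 -16.9 139. ]
```

View pics/c_c.png

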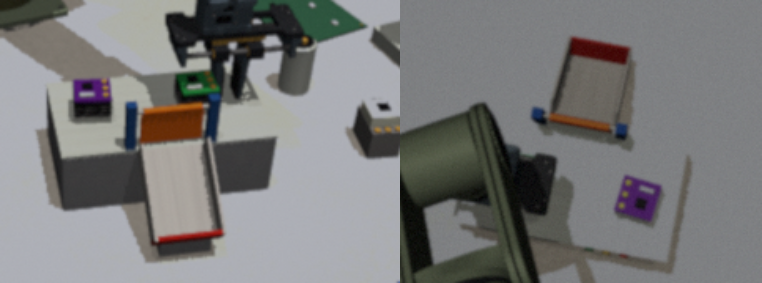

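The module (crop (198,85)) is sliding right, square to the finger, and the spare has not moved. I'll continue.

```bash
python3 -m creep '[{"translation":[-0.1,-0.5,0.15],"delta_rot":[0,0,0]},{"translation":[-0.17,-0.78,0],"delta_rot":[0,0,0]},{"translation":[-0.17,-0.78,0],"delta_rot":[0,0,0]},{"translation":[-0.17,-0.78,0],"delta_rot":[0,0,0]},{"translation":[-0.17,-0.78,0],"delta_rot":[0,0,0]}]'
python3 -m creep '[{"translation":[-0.17,-0.78,0],"delta_rot":[0,0,0]},{"translation":[-0.13,-0.58,0],"delta_rot":[0,0,0]},{"translation":[-0.08,-0.39,0],"delta_rot":[0,0,0]},{"translation":[0,0,0],"delta_rot":[0,0,0]},{"translation":[0,0,0],"delta_rot":[0,0,0]}]'
python3 st.py; python3 look.py d scene; python3 meas.py c >/dev/null; cp pics/c_top.png pics/d_top.png; cp pics/c_top.npy pics/d_top.npy; python3 meas.py d | grep scene | grep -E 'green|purple'
```

```text
time_s: 3.38
ee_pos: [531.9, 144.6, 120.4]
ee_rot: [175.5, 90.0, 163.2]
force: [1.1, 0.8, 0.5]
gripper_width: 20.2
time_s: 3.8
ee_pos: [528.1, 127.4, 120.4]
ee_rot: [-137.9, 90.0, -150.3]
force: [0.6, 0.1, -0.1]
gripper_width: 20.0
t 3.8 tcp [528.1 127.4 120.4] station [-93.3  50.7] F [ 0.6  0.1 -0.1] w 20.0
tool x [-0. -0. -1.] tool y deg 77.67
green [-88.45382057 100.56506166] spare [-83.99210457 -94.05177495] start [558.30909434 240.8903305 ]
3.85 [528.19918522 127.61573413 120.37181304] [-123.83374714   89.96632492 -136.14088952] [-0.09585551 -0.81679804 -0.95505113] 20.0318823037515
scene green 310 rect [534.6  80.2] [57.2 56.3] 78.2 mean [537.7  76.6 139.1]
scene purple 312 rect [510.1 -15.1] [50.9 57.1] 69.2 mean [512.5 -16.6 139.1]
```

```bash
python3 -m creep '[{"translation":[0.2,1.2,0],"delta_rot":[0,0,0]},{"translation":[0.2,0.8,1.5],"delta_rot":[0,0,0]},{"translation":[0,0,3.5],"delta_rot":[0,0,0]},{"translation":[0,0,3],"delta_rot":[0,0,0]},{"translation":[-2.5,0.5,0],"delta_rot":[0,0,0]}]'
python3 -m creep '[{"translation":[-3.5,0,0],"delta_rot":[0,0,0]},{"translation":[-3.5,0,0],"delta_rot":[0,0,0]},{"translation":[-2,-2,0],"delta_rot":[0,0,0]},{"translation":[0,-2,0],"delta_rot":[0,0,0]},{"translation":[0,0,0],"delta_rot":[0,0,0]}]'
python3 look.py e scene top; python3 st.py; python3 meas.py e | grep -E 'green|purple|blue'; python3 -c "
import cv2,numpy as np
a=cv2.imread('pics/e_scene.png')[170:340,260:500];b=cv2.imread('pics/e_top.png')[130:310,170:400]
cv2.imwrite('pics/e_c.png',np.hstack([cv2.resize(a,(400,283)),cv2.resize(b,(362,283))]))"
```

```text
time_s: 4.27
ee_pos: [514.3, 154.8, 206.5]
ee_rot: [25.1, 89.1, 12.8]
force: [0.8, 0.2, 0.6]
gripper_width: 19.9
time_s: 4.68
ee_pos: [416.0, 111.8, 200.8]
ee_rot: [-75.1, 89.9, -87.4]
force: [0.4, 0.9, -0.2]
gripper_width: 20.0
4.7833 [417.75959575 113.48994561 200.84104737] [49.33674368 89.92203078 36.99153044] [-0.60617049 -0.30129319  0.15815153] 20.146684722337
t 4.7833 tcp [417.8 113.5 200.8] station [-198.2   13.6] F [-0.6 -0.3  0.2] w 20.1
tool x [ 0.001  0.001 -1.   ] tool y deg 77.65
green [-88.45382057 100.56506166] spare [-83.99210457 -94.05177495] start [558.30909434 240.8903305 ]
top green 565 rect [530.8  76.3] [50.4 48.8] 77.8 mean [530.5  76.  140.3]
top purple 553 rect [506.2 -16. ] [50.1 48.9] 71.7 mean [506.  -16.  140.4]
top blue 43 [619.9 112.7 170.9] [613.2 105.6 165.3] [627.4 118.6 175.2]
top blue 40 [595.8   3.6 171.8] [589.5  -2.4 165.7] [602.2  10.2 176.6]
scene green 299 rect [533.5  76.2] [51.2 55.8] 80.3 mean [536.6  74.9 138.9]
scene purple 296 rect [509.4 -15.2] [50.1 54.5] 70.7 mean [512.4 -16.8 139.1]
scene blue 37 [625.5 112.6 168.7] [616.3 105.  163.3] [632.4 119.3 174.3]
scene blue 39 [601.1   4.1 169.1] [590.5  -4.6 164.3] [607.3  12.3 172.4]
```

View pics/e_c.png

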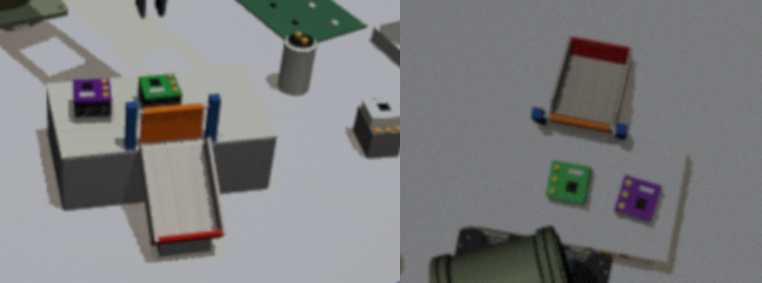

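The module stands square at station (-79, +1), which is crop (569,183) in the top view. It is in front of the flap and the spare hasn't moved. I'll go behind it now.

```bash
python3 -m creep '[{"translation":[2.5,-1.1,0],"delta_rot":[0,0,0]},{"translation":[2.9,-1.3,-1],"delta_rot":[0,0,0]},{"translation":[0,0,-2],"delta_rot":[0,0,0]},{"translation":[0,0,-2],"delta_rot":[0,0,0]},{"translation":[0,0,-1.5],"delta_rot":[0,0,0]}]'
python3 -m creep '[{"translation":[0,0,-0.9],"delta_rot":[0,0,0]},{"translation":[0,0,-0.5],"delta_rot":[0,0,0]},{"translation":[0,0,0],"delta_rot":[0,0,0]},{"translation":[0,0,0],"delta_rot":[0,0,0]}]'; python3 st.py
```

```text
time_s: 5.2
ee_pos: [472.2, 89.7, 133.7]
ee_rot: [177.7, 89.9, 165.4]
force: [-0.4, 0.4, 0.2]
gripper_width: 19.5
time_s: 5.53
ee_pos: [472.0, 89.4, 121.8]
ee_rot: [32.6, 89.9, 20.4]
force: [0.6, 0.0, -0.3]
gripper_width: 20.1
t 5.5333 tcp [472.   89.4 121.8] station [-140.     1.6] F [ 0.6  0.  -0.3] w 20.1
tool x [ 0.001  0.    -1.   ] tool y deg 77.72
green [-88.45382057 100.56506166] spare [-83.99210457 -94.05177495] start [558.30909434 240.8903305 ]
```

```bash
python3 -m creep '[{"translation":[0.39,-0.08,0],"delta_rot":[0,0,0]},{"translation":[0.78,-0.17,0],"delta_rot":[0,0,0]},{"translation":[0.78,-0.17,0],"delta_rot":[0,0,0]},{"translation":[0.78,-0.17,0],"delta_rot":[0,0,0]},{"translation":[0.78,-0.17,0],"delta_rot":[0,0,0]}]'
python3 -m creep '[{"translation":[0.78,-0.17,0],"delta_rot":[0,0,0]},{"translation":[0.78,-0.17,0],"delta_rot":[0,0,0]},{"translation":[0.58,-0.13,0],"delta_rot":[0,0,0]},{"translation":[0.39,-0.08,0],"delta_rot":[0,0,0]},{"translation":[0,0,0],"delta_rot":[0,0,0]}]'
python3 look.py f scene top; python3 st.py; python3 meas.py f | grep -E 'green|purple|blue'; python3 -c "
import cv2,numpy as np
a=cv2.imread('pics/f_scene.png')[170:340,260:500];b=cv2.imread('pics/f_top.png')[130:310,170:400]
cv2.imwrite('pics/f_c.png',np.hstack([cv2.resize(a,(400,283)),cv2.resize(b,(362,283))]))"
```

```text
time_s: 5.95
ee_pos: [506.8, 81.2, 121.8]
ee_rot: [170.0, 89.9, 157.7]
force: [-3.8, 1.3, 3.6]
gripper_width: 20.2
time_s: 6.37
ee_pos: [533.2, 75.5, 121.3]
ee_rot: [7.5, 89.9, -4.9]
force: [0.8, 0.0, -0.4]
gripper_width: 20.1
6.4667 [532.52301347  75.63736828 121.33858998] [ 8.84188814 89.91385335 -3.46500859] [-0.20609747 -0.41302432 -0.35871704] 20.469891511089113
t 6.4667 tcp [532.5  75.6 121.3] station [-78.   1.] F [-0.2 -0.4 -0.4] w 20.5
tool x [ 0.002 -0.    -1.   ] tool y deg 77.69
green [-88.45382057 100.56506166] spare [-83.99210457 -94.05177495] start [558.30909434 240.8903305 ]
top purple 302 rect [502.9 -25.4] [30.3 48.3] 72.2 mean [503.6 -26.9 140.6]
top blue 38 [619.5 112.7 171.7] [613.  107.6 165.1] [625.9 118.4 177.1]
top blue 42 [596.1   3.9 171.3] [589.1  -2.4 163.1] [602.1  10.2 175.6]
scene green 155 rect [559.2  72.5] [53.2 45.3] 72.2 mean [564.6  68.5 139.2]
scene purple 290 rect [510.1 -15.3] [50.4 53.4] 69.2 mean [511.9 -17.9 139. ]
scene blue 38 [626.2 112.1 169.1] [617.2 104.8 163.1] [632.2 119.2 174. ]
scene blue 45 [600.4   3.8 169.2] [590.3  -4.5 163.6] [609.7  11.8 172.8]
```

View pics/f_c.png

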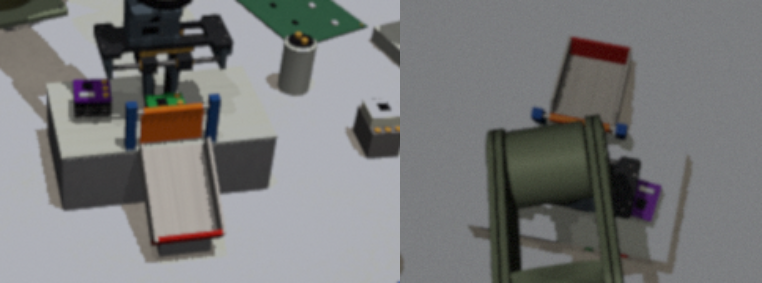

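The module is just short of the flap, between the posts at crop (128,122) and (213,115). I'll push on through.

```bash
python3 -m creep '[{"translation":[0.59,-0.13,0],"delta_rot":[0,0,0]},{"translation":[0.59,-0.13,0],"delta_rot":[0,0,0]},{"translation":[0.59,-0.13,0],"delta_rot":[0,0,0]},{"translation":[0.59,-0.13,0],"delta_rot":[0,0,0]},{"translation":[0.59,-0.13,0],"delta_rot":[0,0,0]}]'
python3 -m creep '[{"translation":[0.49,-0.1,0],"delta_rot":[0,0,0]},{"translation":[0,0,0],"delta_rot":[0,0,0]},{"translation":[0,0,0],"delta_rot":[0,0,0]}]'
python3 look.py g scene; python3 st.py;  python3 -c "
import cv2,numpy as np
a=cv2.imread('pics/g_scene.png')[170:340,260:500]
cv2.imwrite('pics/g_c.png',cv2.resize(a,(720,510)))"
```

```text
time_s: 6.88
ee_pos: [561.5, 69.2, 121.4]
ee_rot: [-177.3, 89.9, 170.4]
force: [-3.4, 0.8, 1.0]
gripper_width: 19.9
time_s: 7.13
ee_pos: [567.2, 68.1, 121.5]
ee_rot: [12.4, 89.9, 0.1]
force: [0.5, -0.2, 0.2]
gripper_width: 20.1
7.1833 [566.89393387  68.19002786 121.61865327] [ 1.22770634e+01  8.99075936e+01 -3.11239367e-02] [-0.43671739  0.1155391  -0.48061556] 20.257457950094164
t 7.1833 tcp [566.9  68.2 121.6] station [-42.8   1.1] F [-0.4  0.1 -0.5] w 20.3
tool x [ 0.002 -0.    -1.   ] tool y deg 77.69
green [-88.45382057 100.56506166] spare [-83.99210457 -94.05177495] start [558.30909434 240.8903305 ]
```

View pics/g_c.png

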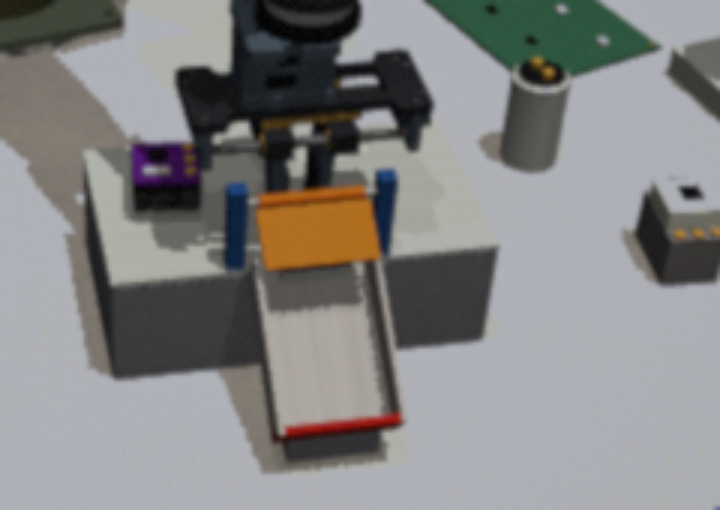

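The flap (crop (320,230)) is swinging out over the chute with the module under it. One more push takes the module's middle past the lip.

```bash
python3 -m creep '[{"translation":[0.49,-0.11,0],"delta_rot":[0,0,0]},{"translation":[0.49,-0.11,0],"delta_rot":[0,0,0]},{"translation":[0.49,-0.11,0],"delta_rot":[0,0,0]},{"translation":[0.2,-0.04,0],"delta_rot":[0,0,0]},{"translation":[0,0,0],"delta_rot":[0,0,0]}]'
python3 -m creep '[{"translation":[0,0,0],"delta_rot":[0,0,0]},{"translation":[0,0,0],"delta_rot":[0,0,0]},{"translation":[0,0,0],"delta_rot":[0,0,0]}]'
python3 look.py h scene; python3 st.py;  python3 -c "
import cv2,numpy as np
a=cv2.imread('pics/h_scene.png')[170:340,260:500]
cv2.imwrite('pics/h_c.png',cv2.resize(a,(720,510)))"
```

```text
time_s: 7.6
ee_pos: [584.2, 64.4, 121.6]
ee_rot: [11.8, 89.9, -0.6]
force: [0.8, 0.5, 0.4]
gripper_width: 19.8
time_s: 7.85
ee_pos: [583.2, 64.5, 121.4]
ee_rot: [12.0, 89.9, -0.3]
force: [0.8, -0.6, 0.5]
gripper_width: 20.3
7.9 [583.09358929  64.54885418 121.43513732] [10.14619966 89.96149731 -2.15600644] [-0.29012393  0.53059159 -1.02600323] 19.88428058322525
t 7.9 tcp [583.1  64.5 121.4] station [-26.2   1. ] F [-0.3  0.5 -1. ] w 19.9
tool x [ 0.001 -0.    -1.   ] tool y deg 77.7
green [-88.45382057 100.56506166] spare [-83.99210457 -94.05177495] start [558.30909434 240.8903305 ]
```

View pics/h_c.png

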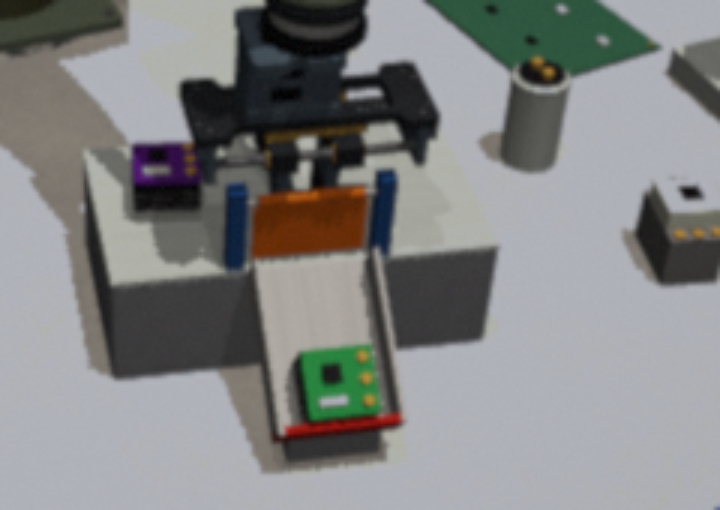

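The module (crop (340,382)) lies green side up against the red stop, and the flap looks shut. Now I'll pull the fingers back and up.

```bash
python3 -m creep '[{"translation":[-0.98,0.21,0],"delta_rot":[0,0,0]},{"translation":[-1.5,0.32,0],"delta_rot":[0,0,0]},{"translation":[-2,0.42,0.5],"delta_rot":[0,0,0]},{"translation":[-2,0.4,2],"delta_rot":[0,0,0]},{"translation":[-2,0.4,3],"delta_rot":[0,0,0]}]'
python3 -m creep '[{"translation":[-2,0.4,3],"delta_rot":[0,0,0]},{"translation":[-3,0.4,2],"delta_rot":[0,0,0]},{"translation":[-2,0.4,1],"delta_rot":[0,0,0]},{"translation":[0,0,0],"delta_rot":[0,0,0]},{"translation":[0,0,0],"delta_rot":[0,0,0]}]'
python3 -m creep '[{"translation":[0,0,0],"delta_rot":[0,0,0]},{"translation":[0,0,0],"delta_rot":[0,0,0]},{"translation":[0,0,0],"delta_rot":[0,0,0]},{"translation":[0,0,0],"delta_rot":[0,0,0]},{"translation":[0,0,0],"delta_rot":[0,0,0]}]'
python3 look.py i scene top; python3 st.py; python3 meas.py i|grep -vE blue; python3 -c "
import cv2,numpy as np
a=cv2.imread('pics/i_scene.png')[170:340,260:500];b=cv2.imread('pics/i_top.png')[130:310,170:400]
cv2.imwrite('pics/i_c.png',np.hstack([cv2.resize(a,(400,283)),cv2.resize(b,(362,283))]))
from look import *; from st import s
for n in('scene','top'):
  p=cv2.imread(f'pics/i_{n}.png');h=cv2.cvtColor(p,cv2.COLOR_BGR2HSV);W=world(n,np.load(f'pics/i_{n}.npy'))
  m=(h[...,0]>=45)&(h[...,0]<=80)&(h[...,1]>90)&(W[...,0]>610)&(W[...,0]<780)&(abs(W[...,1])<150)&(W[...,2]>20)
  P=W[m];c=P.mean(0);nn=np.linalg.svd(P-c)[2][2];nn*=np.sign(nn[2]); o=c-40*nn; print(n,len(P),'top',c.round(1),'normal tilt',np.arccos(nn[2]).round(2),'origin station',s(o).round(1),o[2].round(1))
a=cv2.imread('pics/a_top.png').astype(int);b=cv2.imread('pics/i_top.png').astype(int);d=(abs(a-b).max(2)>50)
ys,xs=np.where(cv2.morphologyEx(d.astype(np.uint8),cv2.MORPH_OPEN,np.ones((3,3))));k,l,st_,c=cv2.connectedComponentsWithStats(cv2.morphologyEx(d.astype(np.uint8),cv2.MORPH_OPEN,np.ones((3,3))));print(st_[1:].tolist())
"
```

```text
time_s: 8.32
ee_pos: [494.4, 82.0, 174.4]
ee_rot: [-160.9, 89.6, -173.2]
force: [0.9, 1.1, 0.4]
gripper_width: 20.0
time_s: 8.73
ee_pos: [427.2, 94.3, 237.3]
ee_rot: [22.4, 89.8, 10.2]
force: [0.5, 0.3, -1.3]
gripper_width: 20.2
time_s: 9.15
ee_pos: [428.3, 93.9, 235.8]
ee_rot: [-158.5, 89.9, -170.8]
force: [0.5, -0.0, 1.1]
gripper_width: 20.2
9.25 [428.241259   94.0054797 236.0871545] [-161.5734912    89.95862695 -173.89326638] [ 0.13942622  0.48078677 -0.4621265 ] 20.150045372857583
t 9.25 tcp [428.2  94.  236.1] station [-183.8   -3.2] F [ 0.1  0.5 -0.5] w 20.2
tool x [-0.001 -0.    -1.   ] tool y deg 77.68
green [-88.45382057 100.56506166] spare [-83.99210457 -94.05177495] start [558.30909434 240.8903305 ]
top purple 554 rect [506.2 -16.1] [50.  49.1] 71.8 mean [506.1 -16.  140.5]
top orange 215 [608.5  58.5 155.3] [596.9  19.1 107.9] [620.6  99.7 170.2]
top deck 8840 ((564.3079833984375, 69.08079528808594), (300.37591552734375, 231.8353271484375), 77.65586853027344) 99.93744433309357
scene purple 302 rect [510.2 -15.7] [50.5 53. ] 70.4 mean [512.4 -17.4 139. ]
scene orange 772 [609.4  57.4 135.3] [496.9  -4.7 105. ] [624.4 101.3 165.1]
scene deck 3983 ((563.1385498046875, 70.59652709960938), (301.5550231933594, 234.71754455566406), 77.88545227050781) 98.69791846238782
scene 458 top [718.9  34.2  73.5] normal tilt 0.64 origin station [89.1  1. ] 41.4
top 322 top [710.2  34.5  79. ] normal tilt 0.58 origin station [82.6  0.1] 45.5
[[284, 155, 23, 13, 158], [296, 163, 3, 3, 9], [282, 167, 24, 15, 288], [214, 226, 34, 33, 673], [239, 267, 52, 21, 485], [215, 269, 19, 8, 99], [198, 277, 116, 203, 11180], [292, 285, 3, 3, 9], [296, 285, 19, 7, 101], [287, 372, 3, 3, 9], [0, 410, 76, 70, 3243], [79, 425, 130, 55, 3140], [301, 436, 6, 4, 18], [296, 467, 3, 4, 12], [293, 476, 5, 4, 20]]
```

View pics/i_c.png

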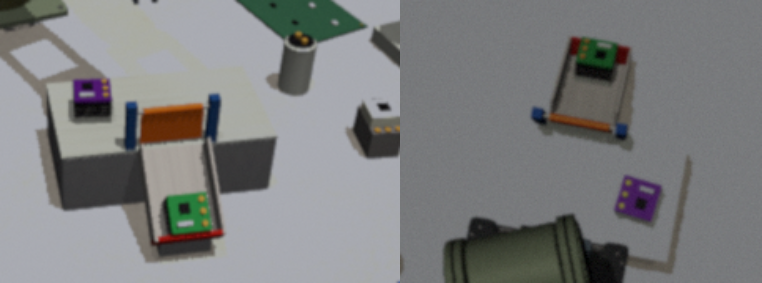

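The module rests at the foot of the chute (crop (187,215)), upright with a tilt of about 0.6 rad. The flap is shut, with the same extents as at the start, and the spare hasn't moved. In the top view the bystanders show no change either, and the robot is clear of everything, so I'm handing in.

```bash
python3 -c "
from workcell import env; print(env.job_done())"
```

```text
the job is handed in; nothing more can be done
None
```

The green-topped module is in the chute, right side up against the red stop, and the job was handed in after about 9 s of the 54 s allowed. No verdict was given.

I slid it about 100 mm across the deck with the back of one finger. Then I pushed it from behind with both fingertips, through the flap and over the lip. It was never gripped or lifted.

**Last checks:**
- **Module:** its origin is about 83–89 mm beyond the flap, within 1 mm of the middle line, and 41–46 mm above the table. Its tilt is about 0.6 rad.
- **Flap:** it covers the same area as in the starting picture, so it looks shut. I did not measure its angle directly.
- **Purple module:** it moved less than 1 mm.
- **Other things on the bench:** the top-view comparison with the starting picture shows no change at any of them.
- **Robot:** it stands clear behind the deck and touches nothing.

The two cameras differ by about 6 mm on the module's position along the chute. Either reading is well inside the limits. The module holding the flap open on the way was seen only in a picture; the flap angle there was not measured.

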